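# Hook open the sprung arm of a slide holder

### The arm

A 6-joint arm with a two-finger parallel gripper is mounted at the origin on the work surface. World frame = base frame: x ahead of the robot, y to its left, z up, the work surface at z = 0. Lengths are in m, angles in rad, forces in N, time in s.
With the tool pointing down it reaches from about 0.375 to 0.825 m from the base axis. Payload 5.5 kg.
Tool frame: the origin (TCP) lies on the front face of the gripper's body, between the roots of the fingers; the fingertips stand 73 mm ahead of it and the grasp point (between the pads) lies 54 mm ahead of it; z points along the fingers, y is the direction in which the jaws open and shut (so a half turn about z gives the same grasp; the last joint's range is limited). The gripper opens to 85 mm and grips with 20 to 120 N. Pads are 22 mm wide; open, the fingers measure 114 mm over their backs; the gripper's body (76 mm by 85 mm) begins 54 mm behind the grasp point. The pads swing forward as they close: fully open they stand 13 mm farther back than shut.
Start: joints at [1.348, 0.314, -0.047, 1.21, 0, 1.571], TCP at [0.133, 0.585, 0.304] pointing down, gripper open.
Joint ranges: [-2.67, 2.67], [-0.69, 1.73], [-1.03, 1.25], [-2.08, 2.16], [-1.42, 1.45], [-3.14, 3.14]. Speed limits (rad/s): [2.39, 2.39, 3.01, 3.14, 3.14, 3.14].

### API

Orientations are given as a rotation vector (axis times angle).
In Python, from station import arm, eyes, workorder, models gives the robot as it stands.
- The arm moves only by the tool drive_tool, never from a script. Its argument "steps" is a list of rows, each a list of 4 numbers: the shift along the world's x, y, z in mm, then the turn about the world's z in rad. In form: [[x, y, z, twist], ...]. A call has 1 to 5 rows; each row is the pose to reach, as a shift and turn from the pose measured when the call began; what a row does not reach only later rows make up. A row lasts 1/10 s, in which the tool goes at most 50 mm and 8.59 degrees, less where a joint would pass 70% of its speed; a pose out of reach is approached as far as the arm can. A call with a gripper value outside its range is refused whole. "fingers" is the finger opening in mm, from 0 to 85.4, set as the call begins (left out, the last holds). The fingers move at their own pace and stop on an object; the grip force is fixed at half the most. Time passes only in rows, so rows that repeat a pose let the fingers close. It gives the time, the measured TCP pose, the force and the opening at its end, in the units of the state.
- arm.sense(): the state, without advancing time (a new reading comes with each control period).
- eyes.read_camera(name): name is "scene" or "top"; returns a dict with "pixels" (420x560x3 uint8, blue, green, red), "fx", "fy", "cx", "cy" (pixels), "eye" and "orientation" of the camera in the world. Camera axes: x right, y up, looking along -z (the intrinsics and any distortion apply to the point x, -y, -z); pixel columns grow to the right and rows downward; lengths in m; the calibration is good to about 2 mm. A picture is of the moment at which its call begins. There is no depth.
- workorder.hand_in(): hands the job in, once; it reports no verdict.
Trained networks look in a picture, given as the dict that the camera call returned (one of the last four; its "shot" number tells which), for a name from the list of things; names that differ only in an ending like _2 or _b are one class to them, and where a whole thing is asked for, a point or a joint stands for the part that bears it (a point fixed in the world has none). Each returns a list of dicts, best first, with "conf" (0 to 1); they miss things now and then, are a little off and sometimes report something else, mostly with a low value. They report only what shows in the picture. A call takes as long as a camera call.
- models.cut_out(picture, query): "mask" (420x560 bool, what is visible of it) and "extent" ([left, top, right, bottom] as shares, 0 to 1, of the picture: columns of its width, rows of its height, round what is visible of it).
- models.pinpoint(picture, query): "centre" ([column, row] as shares, 0 to 1, of the picture: columns of its width, rows of its height: a listed point, or the origin of a listed thing).
The state is a dict: "t": time; "joints": joint angles; "joint_velocities": joint speeds; "joint_torque": joint torques, N m; "tool_pos": TCP position; "orientation": TCP orientation; "wrist_force": force on the tool from outside, world axes, zero at the start; "wrist_torque": the same for the moment, N m; "gripper_width": opening from 0.0 (shut) to 1.0 (fully open).
Only numpy, scipy, OpenCV 4.12 (cv2) and the standard library are available. Lean on these libraries where they do the work, as an engineer would, in place of code of your own. Each camera call takes 0.05 s, during which the arm holds its last target.

### The job

Swing the sprung clamp arm of the slide holder back off the glass and hook it on the catch inside the hood, so that the glass can be changed. The catch has been readjusted, so feel for it: draw slowly until it clicks, do not push on into the hair trigger just behind it, then let the arm gently back onto the catch and let go. Leave the bottle, the objective and the tray where they are.

Things in the scene. Friction and masses are not known exactly. Their poses are not given: they have to be found in the camera images.
- holder: Slide holder fixed to the bench: grey plate 200 x 240 x 20 mm (its x, y, z), origin at the centre of its underside, z up; its place differs each time. It carries a clear glass chamber 76 x 26 x 4 mm against a fence, a swinging clamp arm and a dark steel hood 54 x 90 mm, top 54 mm above the bench.
- pivot (a point): Point on the arm's vertical pivot axis, 30 mm above the bench; in the holder's frame at (60, 0, 30) mm.
- knob (a point): Point on the axis of the arm's upright black round knob (16 mm diameter, 38 to 88 mm above the bench), 75 mm above the bench, 85 mm from the pivot axis; moves with the arm. Nothing in its way is taller than 54 mm; the arm is a flat bar 12 mm wide, its top 38 mm above the bench. A tight grip that twists the knob blurs the force felt; it can be pushed by one finger.
- hood (a point): Centre of the hood's top, 54 mm above the bench, 127 mm from the pivot axis. A sprung pawl is hidden under it. The arm's outer end (a pin 118 mm from the pivot) swings in under the hood from its open side; the knob passes beside it, 15 mm from knob axis to hood edge. Let back slowly after the click, the knob moves 1 to 3 mm, rests on the pawl and the load leaves the hand.
- clamp_arm (a joint): Clamp arm angle (rad): 0 = shut on the glass (start), grows counter-clockwise seen from above, toward the hood. Knob direction from the pivot = holder x axis turned by 2.531 + q. A spring pulls it shut: 5 N at the knob, rising to 8.5 N at the catch. It hooks somewhere between 0.95 and 1.34. Over about 6 mm of knob travel before the click it gets 3 to 7 N harder, then that extra vanishes.
- trigger (a joint): Travel of the hair trigger behind the catch (rad): 0 = set. Some 2 to 3 mm of knob travel past the click the arm meets it, felt as a wall: it withstands some 9 N more than the spring, then yields. Past 0.02 rad it has fired: it stays there and holds the pawl out, and the arm cannot be hooked any more.
- oil_bottle: Small amber glass bottle 32 mm across, 70 mm tall, standing loose beside the holder; origin at the centre of its underside. To be left alone.
- objective: Loose steel microscope objective 28 mm across, 45 mm tall, standing beside the holder; origin at the centre of its underside. To be left alone.
- slide_tray: White open tray 100 x 90 x 25 mm with dividers behind the holder; origin at the centre of its underside. To be left alone.

How it is judged:
On the way:
1. the clamp arm is drawn well back off the glass (over 0.8 rad) (value of joint clamp_arm above 0.8 rad), for 0.1 s.
At the end, for the whole second after the job is handed in: The clamp arm, let go, stays at rest (under 0.05 rad/s) hooked open on the catch at more than 0.9 rad, and the trigger is still set (under 0.02 rad) (value of joint clamp_arm above 0.9 rad and velocity of joint clamp_arm between -0.05 and 0.05 rad/s and value of joint trigger below 0.02 rad); the robot touches nothing.
It fails at once if the hair trigger is pushed in by more than 0.02 rad (2.4 mm): it has fired (value of joint trigger above 0.02 rad).
It fails at once if the arm snaps back: it flies toward shut faster than 4 rad/s (0.34 m/s at the knob), because it slipped, fired or was dropped onto the catch (velocity of joint clamp_arm below -4 rad/s).
It fails at once if the bottle is moved by more than 15 mm (distance of oil_bottle from where it was at the start of the episode above 0.015 m).
It fails at once if the objective is moved by more than 15 mm (distance of objective from where it was at the start of the episode above 0.015 m).
It fails at once if the tray is moved by more than 15 mm (distance of slide_tray from where it was at the start of the episode above 0.015 m).
It also fails if it takes over 51 s, if anything falls off the work surface, if the arm or the gripper's body presses on something with over 40 N, if the wrist force passes 120 N, or if a joint passes its speed limit or range.

## Working session

There is one attempt and no reset: what is moved stays moved. The work goes in short steps, Python scripts to look and compute and a tool call to move; the robot and the scene stay as the last step left them, time stands still between calls to the robot, and variables do not carry over. Pictures are saved under pics/ and viewed, and the job is handed in when it is done.

Besides the shell and the picture viewer there is one more tool, called after "Emit:" as name(argument=value, ...), one argument or row to a line, values as JSON. drive_tool: Moves the arm, as the interface text tells. Its arguments: {"type":"object","properties":{"steps":{"type":"array"},"fingers":{"type":"number"}},"required":["steps"]}

```bash
mkdir -p pics
cat > h.py <<'E'
import numpy as np,cv2
from scipy.spatial.transform import Rotation as R
from station import arm,eyes,workorder,models
def rot(o):
    o=np.array(o,float)
    return o if o.shape==(3,3) else (R.from_rotvec(o).as_matrix() if o.size==3 else R.from_quat(o).as_matrix())
def ray(p,uv):
    d=np.array([(uv[0]-p['cx'])/p['fx'],-(uv[1]-p['cy'])/p['fy'],-1.]);return np.array(p['eye']),rot(p['orientation'])@d
def atz(p,uv,z):
    e,d=ray(p,uv);return e+d*(z-e[2])/d[2]
def proj(p,X):
    c=rot(p['orientation']).T@(np.array(X)-np.array(p['eye']));return p['cx']+p['fx']*c[0]/-c[2],p['cy']-p['fy']*c[1]/-c[2]
E
python3 - <<'E'
from h import *
print(arm.sense())
Z=dict(holder=0,pivot=.03,knob=.075,hood=.054,oil_bottle=0,objective=0,slide_tray=0)
for n in ['top','scene']:
    p=eyes.read_camera(n);cv2.imwrite(f'pics/{n}0.png',p['pixels'])
    print(n,{k:p[k] for k in p if k!='pixels'})
    for q in Z:
        for r in models.pinpoint(p,q)[:2]:
            uv=np.array(r['centre'])*[560,420];print(q,round(r['conf'],2),uv.round(1),atz(p,uv,Z[q]).round(4))
E
```

```text
{'t': 0.0, 'joints': array([ 1.34801240e+00,  3.14231856e-01, -4.80396518e-02,  1.21021459e+00,
       -2.03137926e-05,  1.57081784e+00]), 'joint_velocities': array([ 8.69450269e-05, -9.06374464e-04, -1.33015671e-03,  9.15643672e-04,
        6.07819064e-04, -3.33795204e-05]), 'joint_torque': array([ 2.14295098e-03, -5.39590144e+01,  3.39746475e+01,  1.93015148e-02,
        7.66261064e-05,  1.16559417e-05]), 'tool_pos': array([0.13247475, 0.58473914, 0.30304826]), 'orientation': array([-3.49239712e-01, -3.12195064e+00,  2.64124810e-03]), 'wrist_force': array([-0.24114091,  0.86341784, -0.02917015]), 'wrist_torque': array([-0.02857318,  0.01385858, -0.01135673]), 'gripper_width': 0.9967761525832461}
top {'fx': 433.83601359622895, 'fy': 433.83601359622895, 'cx': 289.199829669467, 'cy': 205.2481405199222, 'eye': array([0.43413899, 0.04290637, 0.95414341]), 'orientation': array([ 0.1592037 , -0.16433416, -1.54966529]), 'shot': 1}
holder 0.63 [365.5 235.8] [ 0.5675 -0.1289  0.    ]
pivot 0.84 [357.  205.3] [ 0.6299 -0.1064  0.03  ]
knob 0.67 [350. 241.] [ 0.5458 -0.0835  0.075 ]
hood 0.75 [406.5 240.3] [ 0.5518 -0.2046  0.054 ]
oil_bottle 0.48 [277.5 245.1] [0.5438 0.0658 0.    ]
objective 0.74 [454.  186.2] [ 0.6841 -0.3325  0.    ]
slide_tray 0.76 [302.5 165. ] [0.7287 0.0121 0.    ]
scene {'fx': 447.98260750377165, 'fy': 447.98260750377165, 'cx': 274.29827592662815, 'cy': 201.94132521761173, 'eye': array([ 1.30171132, -0.00647255,  0.57638052]), 'orientation': array([0.73875469, 0.70399032, 1.43452117]), 'shot': 2}
holder 0.85 [203.9 212.6] [ 0.5712 -0.1291  0.    ]
pivot 0.95 [208.3 217.6] [ 0.6249 -0.1126  0.03  ]
knob 0.93 [225.9 175.8] [ 0.5468 -0.0815  0.075 ]
knob 0.48 [ 88.1 246.6] [ 0.7551 -0.2921  0.075 ]
hood 0.98 [163.2 182.5] [ 0.5398 -0.2111  0.054 ]
oil_bottle 0.94 [302.9 203.2] [0.5395 0.0784 0.    ]
objective 0.89 [ 86.6 249.8] [ 0.6822 -0.3349  0.    ]
slide_tray 0.9 [272.8 262.9] [0.7189 0.0108 0.    ]
```

View pics/top0.png

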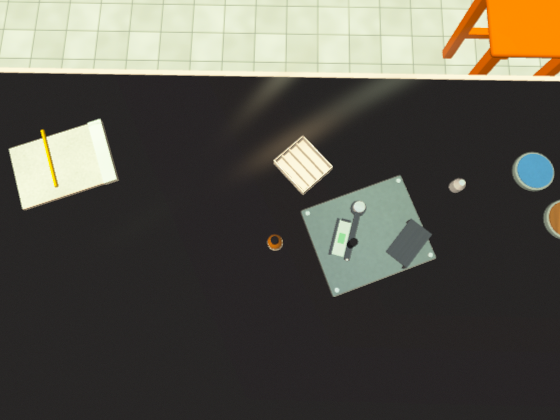

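View pics/scene0.png

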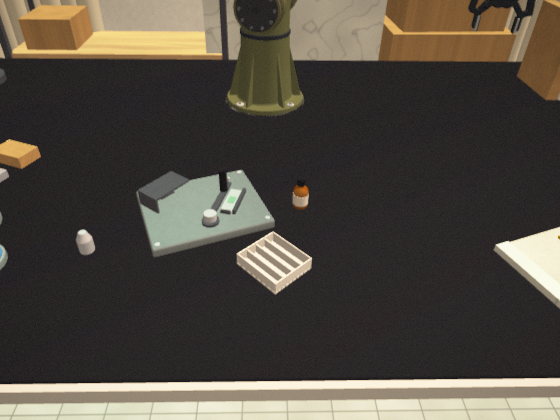

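The top view shows the plate at about (302–435, 177–296), the knob at (352,242), the pivot cap at (359,207) and the hood at (408,244). The bottle, tray and objective are clear of the swing. Next I refine the holder pose from both views.

```bash
cat > fit.py <<'E'
from h import *
from scipy.optimize import least_squares
P={};M={}
for n in ['top','scene']:
    p=eyes.read_camera(n);P[n]=p
    r=models.cut_out(p,'holder');print(n,[(x['conf'],np.array(x['extent'])*1) for x in r[:1]])
    m=r[0]['mask'].astype(np.uint8);
    c=max(cv2.findContours(m,0,cv2.CHAIN_APPROX_NONE)[0],key=cv2.contourArea)
    M[n]=cv2.convexHull(c)[:,0,:].astype(float)
    q=cv2.approxPolyDP(c,8,True)[:,0];print(q.tolist())
    pts=[]
    for k in ['pivot','knob','hood']:
        pts.append(np.array(models.pinpoint(p,k)[0]['centre'])*[560,420])
    P[n+'k']=np.array(pts)
def model(v):
    x,y,a=v;A=np.array([[np.cos(a),-np.sin(a)],[np.sin(a),np.cos(a)]])
    f=lambda l,z:np.r_[A@np.array(l)+[x,y],z]
    return f
def cor(n):
    # top corners via hull mask of hsv plate
    g=P[n]['pixels'];return g
def res(v):
    f=model(v);o=[]
    kd=.085*np.array([np.cos(2.531),np.sin(2.531)])
    for n in ['top','scene']:
        p=P[n]
        o+=list(np.array(proj(p,f([.06,0],.03)))-P[n+'k'][0]); o+=list(np.array(proj(p,f(np.r_[.06,0]+kd,.075)))-P[n+'k'][1])
    return np.array(o)
s=least_squares(res,[.569,-.129,.3],x_scale=[.01,.01,.1]);print('pts',s.x,s.fun.round(1))
# silhouette: hull of box projected, IoU-ish by contour distance
def hull(v,n):
    f=model(v);pp=[proj(P[n],f([sx*.1,sy*.12],z)) for sx in(-1,1) for sy in(-1,1) for z in(0,.02)]
    return cv2.convexHull(np.array(pp,np.float32))
corners=[(sx*.1,sy*.12) for sx in(-1,1) for sy in(-1,1)]
f=model(s.x)
for n in P:
    if n.endswith('k'):continue
    im=cv2.resize(P[n]['pixels'],None,fx=4,fy=4,interpolation=cv2.INTER_CUBIC)
    d=lambda X,c:cv2.circle(im,tuple(int(round(4*t+2)) for t in proj(P[n],X)),4,c,1)
    for c in corners:d(f(c,.02),(0,0,255))
    d(f([.06,0],.03),(255,0,255))
    kd=.085*np.array([np.cos(2.531),np.sin(2.531)])
    for z in(.038,.088):d(f(np.r_[.06,0]+kd,z),(0,255,255))
    c=np.array(proj(P[n],f([0,0],.02)))*4;x0,y0=(c-[400,300]).astype(int);x0=max(x0,0);y0=max(y0,0)
    cv2.imwrite(f'pics/{n}_fit.png',im[y0:y0+600,x0:x0+800])
np.save('pose.npy',s.x)
E
python3 fit.py
```

```text
top [(0.94, array([0.5352, 0.419 , 0.7782, 0.7071]))]
[[401, 175], [301, 211], [333, 296], [435, 258]]
scene [(0.63, array([0.2509, 0.3962, 0.4875, 0.6093]))]
[[274, 220], [242, 170], [169, 172], [137, 191], [154, 256]]
pts [ 0.57344698 -0.12820307  0.35538541] [ 1.6  0.7  1.6  0.1  1.3  1.7  1.7 -0.1]
```

View pics/top_fit.png

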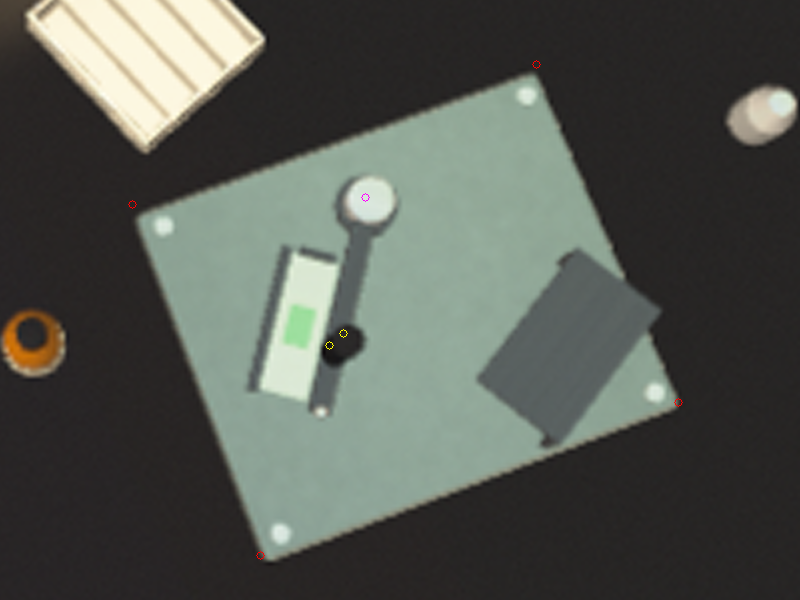

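View pics/scene_fit.png

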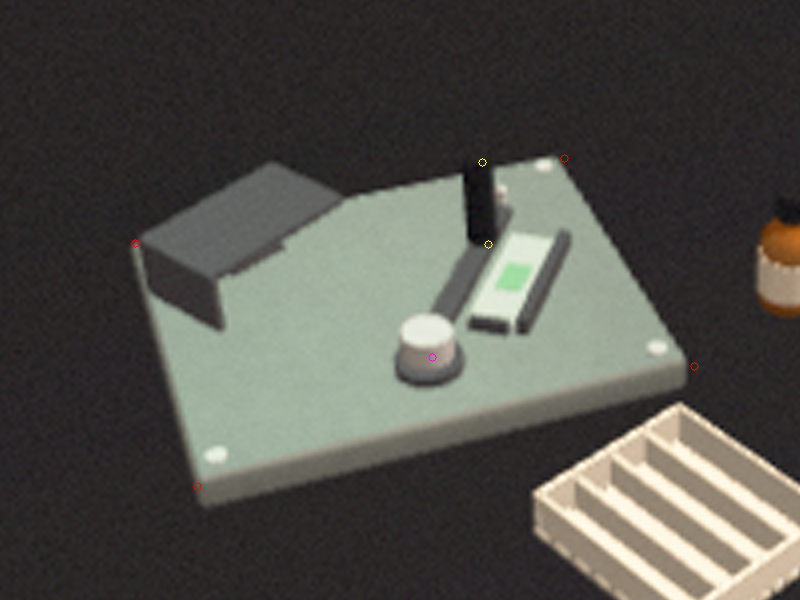

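```bash
cat > fit2.py <<'E'
from h import *
from scipy.optimize import least_squares
P={n:eyes.read_camera(n) for n in['top','scene']}
v0=np.load('pose.npy')
def F(v):
    x,y,a=v[:3];A=np.array([[np.cos(a),-np.sin(a)],[np.sin(a),np.cos(a)]]);return lambda l,z:np.r_[A@np.array(l)+[x,y],z]
C={'top':{(-1,1):(138,216),(1,1):(537,73),(1,-1):(679,403),(-1,-1):(267,560)},'scene':{(-1,1):(562,158),(1,1):(684,362),(1,-1):(203,480)}}
kd=.085*np.array([np.cos(2.531),np.sin(2.531)])
obs=[]
f=F(v0)
for n in P:
    c=np.array(proj(P[n],f([0,0],.02)))*4;o=(c-[400,300]).astype(int)
    corr={s:np.array(proj(P[n],f([s[0]*.1,s[1]*.12],.02)))*4+2-o for s in [(-1,-1),(-1,1),(1,1),(1,-1)]}
    for uv in C[n].values():
        s=min(corr,key=lambda k:np.hypot(*(corr[k]-uv)));obs.append((n,(s[0]*.1,s[1]*.12),.02,(np.array(uv)+o-1.5)/4,1.))
    for z in(.038,.088):print(n,z,np.array(proj(P[n],f(np.r_[.06,0]+kd,z)))*4+2-o)
    kt={'top':(335,349),'scene':(480,165)}[n];obs.append((n,tuple(np.r_[.06,0]+kd),.088,(np.array(kt)+o-1.5)/4,1.))
    kt={'top':(371,198),'scene':(428,325)}[n];print('piv',[np.array(proj(P[n],f([.06,0],z)))*4+2-o for z in(.03,.05)])
def res(v):
    f=F(v);return np.concatenate([w*(np.array(proj(P[n],f(l,z)))-uv) for n,l,z,uv,w in obs])
s=least_squares(res,v0,x_scale=[.01,.01,.1]);print(s.x);print(s.fun.reshape(-1,2).round(1).tolist())
f=F(s.x);print('pivot',f([.06,0],.03),'knob',f(np.r_[.06,0]+kd,.075),'knobang',s.x[2]+2.531)
np.save('pose2.npy',s.x)
E
python3 fit2.py
```

```text
top 0.038 [329.46612448 344.70736031]
top 0.088 [343.29468601 332.64757924]
piv [array([364.78849119, 196.59847371]), array([370.74382858, 188.92319838])]
scene 0.038 [487.62823745 243.83382411]
scene 0.088 [482.33064088 162.25382272]
piv [array([432.24750431, 356.69445208]), array([429.23822128, 323.99008484])]
[ 0.5694481  -0.12915691  0.36273997]
[[-1.4, -0.8], [-0.4, -0.8], [0.4, 1.1], [-0.8, 0.8], [2.6, -2.1], [-0.3, -1.2], [2.1, -0.7], [-1.3, 0.1], [0.0, -2.0]]
pivot [ 0.62554379 -0.10786668  0.03      ] knob [ 0.54314126 -0.08701424  0.075     ] knobang 2.893739966822233
```

```bash
sed -i "s/(335,349)/(350,337)/" fit2.py; python3 fit2.py
```

```text
top 0.038 [329.46612448 344.70736031]
top 0.088 [343.29468601 332.64757924]
piv [array([364.78849119, 196.59847371]), array([370.74382858, 188.92319838])]
scene 0.038 [487.62823745 243.83382411]
scene 0.088 [482.33064088 162.25382272]
piv [array([432.24750431, 356.69445208]), array([429.23822128, 323.99008484])]
[ 0.57042586 -0.13001518  0.36347691]
[[-1.0, -1.1], [-0.1, -1.3], [0.7, 0.6], [-0.4, 0.3], [-0.8, 0.5], [-0.7, -1.0], [1.7, -0.4], [-1.8, 0.5], [-0.4, -1.7]]
pivot [ 0.62650584 -0.10868361  0.03      ] knob [ 0.54408797 -0.0878919   0.075     ] knobang 2.894476909674621
```

Emit:
drive_tool(
  steps=[
    [26, -42, 0, 0],
    [52, -84, 0, 0],
    [78, -126, 0, 0],
    [104, -168, 0, 0],
    [130, -210, 0, 0],
  ],
  fingers=45,
)

```text
t: 2.0
tool_pos: [0.2632, 0.3735, 0.304]
orientation: [0.348, 3.122, 0.001]
wrist_force: [1.3, 0.3, -0.1]
gripper_width: 0.526
```

Emit:
drive_tool(
  steps=[
    [26, -42, 0, 0],
    [52, -84, 0, 0],
    [78, -126, 0, 0],
    [104, -168, 0, 0],
    [130, -210, 0, 0],
  ],
)

```text
t: 2.5
tool_pos: [0.3939, 0.1617, 0.3045]
orientation: [0.348, 3.121, 0.002]
wrist_force: [1.5, 1.0, -0.0]
gripper_width: 0.525
```

Emit:
drive_tool(
  steps=[
    [26, -42, 0, 0],
    [52, -84, 0, 0],
    [78, -126, 0, 0],
    [104, -168, 0, 0],
    [130, -210, 0, 0],
  ],
)

```text
t: 3.0
tool_pos: [0.5247, -0.0504, 0.3047]
orientation: [0.348, 3.12, 0.002]
wrist_force: [1.4, 0.5, 0.6]
gripper_width: 0.529
```

Emit:
drive_tool(
  steps=[
    [10, -20, 0, -0.02],
    [19, -37.5, 0, -0.02],
    [19, -37.5, -40, -0.02],
    [19, -37.5, -80, -0.02],
    [19, -37.5, -95, -0.02],
  ],
)

```text
t: 3.5
tool_pos: [0.5415, -0.0874, 0.206]
orientation: [-0.378, -3.116, -0.003]
wrist_force: [-0.6, -0.9, 0.2]
gripper_width: 0.526
```

Run:
```python
from h import *
s=arm.sense();print(s['tool_pos'],s['orientation'],s['joints'].round(2),s['wrist_force'])
for n in ['top','scene']:
    p=eyes.read_camera(n);u,v=proj(p,[.544,-.088,.1]);x,y=int(u)-100,int(v)-75
    cv2.imwrite(f'pics/{n}1.png',cv2.resize(p['pixels'][y:y+150,x:x+200],None,fx=4,fy=4))
```

```text
[ 0.5414539  -0.08738402  0.20602775] [-3.78256579e-01 -3.11574166e+00 -2.80765425e-03] [-0.16  0.28 -0.32  0.97  0.    0.08] [-0.63019166 -0.87301127  0.22988664]
```

View pics/top1.png

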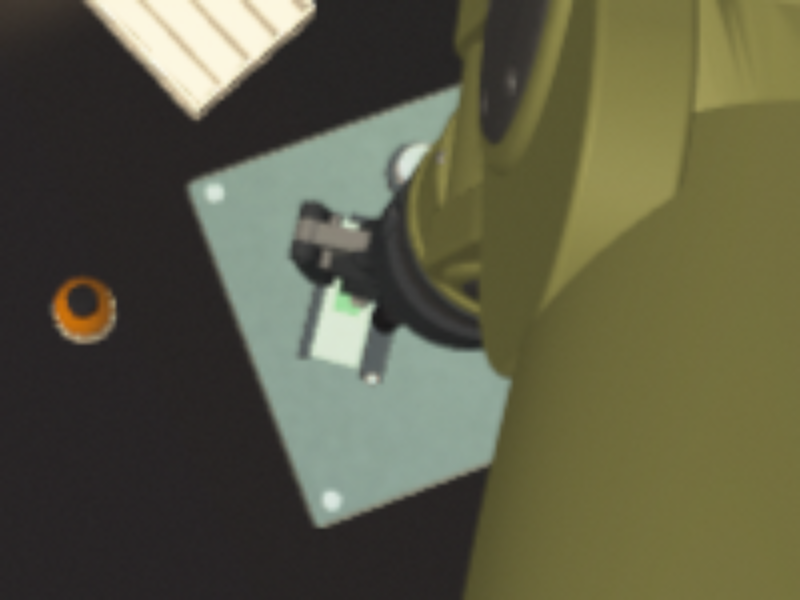

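View pics/scene1.png

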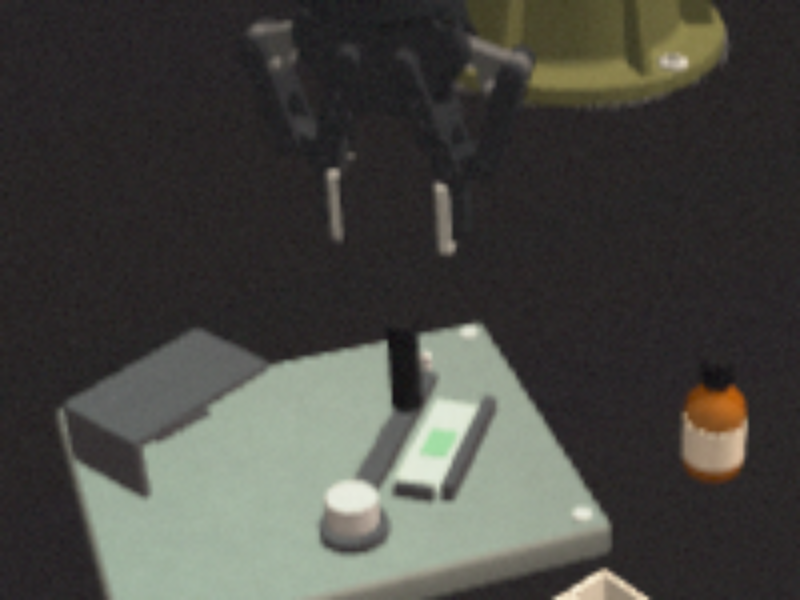

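Scene view: the fingers, at (335,205) and (445,220), straddle the knob at (403,345). I descend onto it.

Emit:
drive_tool(
  steps=[
    [2.5, -0.5, -25, 0],
    [2.5, -0.5, -50, 0],
    [2.5, -0.5, -70, 0],
    [2.5, -0.5, -70, 0],
    [2.5, -0.5, -70, 0],
  ],
)

```text
t: 4.1
tool_pos: [0.5448, -0.0875, 0.1383]
orientation: [-0.377, -3.117, -0.003]
wrist_force: [-0.4, -0.8, 0.1]
gripper_width: 0.527
```

Run:
```python
from h import *
s=arm.sense();print(s['tool_pos'],s['orientation'],s['wrist_force'],s['wrist_torque'])
for n in ['scene']:
    p=eyes.read_camera(n);u,v=proj(p,[.544,-.088,.1]);x,y=int(u)-100,int(v)-75
    cv2.imwrite(f'pics/{n}2.png',cv2.resize(p['pixels'][y:y+150,x:x+200],None,fx=4,fy=4))
f=np.load('pose2.npy');piv=f[:2]+.06*np.array([np.cos(f[2]),np.sin(f[2])])
d=s['tool_pos'][:2]-piv;print(np.hypot(*d),np.arctan2(d[1],d[0])-f[2]-2.531+2*np.pi*(d[1]<0))
```

```text
[ 0.54477939 -0.08752567  0.13833653] [-3.76915952e-01 -3.11673544e+00 -2.73410213e-03] [-0.3764882  -0.80633489  0.07516755] [-0.02026616 -0.01585571  0.01653128]
0.0844207940071291 -0.006209851680611056
```

View pics/scene2.png

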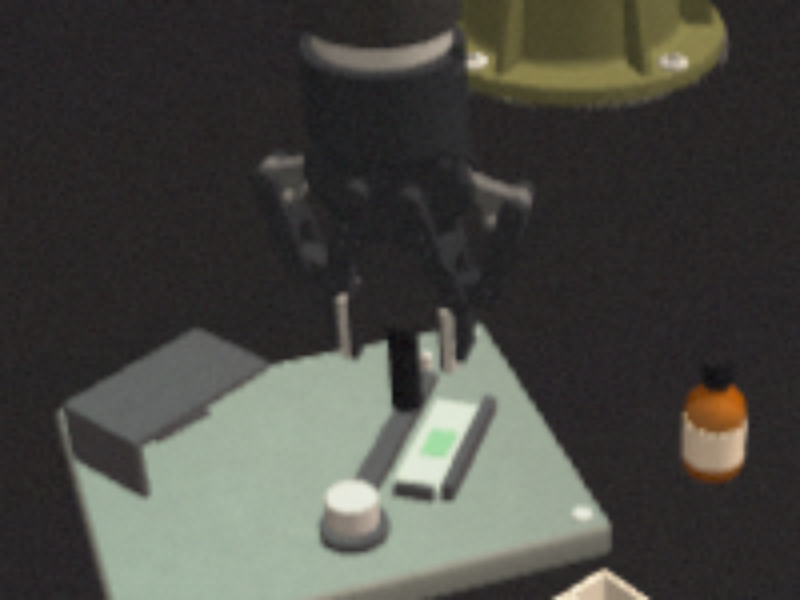

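Both fingers are beside the knob. Now I generate the arc rows, with the rear finger leading the push and yaw following the arm.

```bash
cat > arc.py <<'E'
from h import *
import sys
# gap = tangential lead of TCP over knob axis
GAP=.0145
def yaw(o):
    m=rot(o);a=np.arctan2(m[1,1],m[0,1]);return a
f=np.load('pose2.npy');piv=f[:2]+.06*np.array([np.cos(f[2]),np.sin(f[2])])
def pose(q):
    a=f[2]+2.531+q;r=np.array([np.cos(a),np.sin(a)]);t=np.array([-r[1],r[0]])
    return piv+.085*r+GAP*t, a-np.pi/2
def wrap(x):return (x+np.pi/2)%np.pi-np.pi/2
def qmeas(s):
    d=s['tool_pos'][:2]-piv;a=np.arctan2(d[1],d[0])-np.arctan2(GAP,.085);return (a-f[2]-2.531+np.pi)%(2*np.pi)-np.pi,np.hypot(*d)
def rows(qs,z=.1365):
    s=arm.sense();y0=yaw(s['orientation']);o=[]
    for q in qs:
        p,y=pose(q);o.append([round(float(v),1) for v in np.r_[(p-s['tool_pos'][:2])*1e3,(z-s['tool_pos'][2])*1e3]]+[round(float(wrap(y-y0)),3)])
    return o
def rep():
    s=arm.sense();q,r=qmeas(s);a=f[2]+2.531+q;t=np.array([-np.sin(a),np.cos(a)]);F=s['wrist_force'][:2]
    print('t',round(s['t'],2),'q',round(q,4),'mm',round(q*85,2),'r',round(r,4),'Ft',round(-F@t,2),'Fr',round(F@np.array([np.cos(a),np.sin(a)]),2),'Tz',round(s['wrist_torque'][2],3))
if __name__=='__main__':
    rep()
    if len(sys.argv)>1: print(rows([float(x) for x in sys.argv[1:]]))
E
python3 arc.py -.1 -.03 .03 .08 .13
```

```text
t 4.15 q -0.175 mm -14.87 r 0.0839 Ft -0.31 Fr -0.03 Tz -0.024
[[-3.6, -5.7, -2.3, -0.106], [-4.5, -11.7, -2.3, -0.036], [-4.9, -16.9, -2.3, 0.024], [-5.0, -21.2, -2.3, 0.074], [-4.9, -25.5, -2.3, 0.124]]
```

Emit:
drive_tool(
  steps=[
    [-3.0, -5.7, -2, 0],
    [-4.5, -11.7, -2, 0],
    [-4.9, -16.9, -2, 0.024],
    [-5.0, -21.2, -2, 0.074],
    [-4.9, -25.5, -2, 0.124],
  ],
)

```text
t: 4.65
tool_pos: [0.5407, -0.1125, 0.1378]
orientation: [0.18, 3.136, 0.008]
wrist_force: [0.5, 5.4, 2.6]
gripper_width: 0.525
```

```bash
python3 arc.py .19 .25 .31 .37 .43
```

```text
t 4.65 q 0.1231 mm 10.46 r 0.0859 Ft 5.38 Fr 0.18 Tz -0.019
[[0.1, -5.8, -1.3, 0.057], [0.8, -10.9, -1.3, 0.117], [1.9, -16.0, -1.3, 0.177], [3.2, -21.0, -1.3, 0.237], [4.8, -25.9, -1.3, 0.297]]
```

Emit:
drive_tool(
  steps=[
    [0.1, -5.8, -1, 0.057],
    [0.8, -10.9, -1, 0.117],
    [1.9, -16.0, -1, 0.177],
    [3.2, -21.0, -1, 0.237],
    [4.8, -25.9, -1, 0.297],
  ],
)

```text
t: 5.15
tool_pos: [0.5456, -0.1376, 0.1377]
orientation: [-0.291, 3.127, 0.014]
wrist_force: [-0.2, 6.3, 3.6]
gripper_width: 0.527
```

```bash
python3 arc.py .49 .55 .61 .67 .73
```

```text
t 5.15 q 0.422 mm 35.87 r 0.0859 Ft 6.27 Fr -0.92 Tz -0.049
[[1.8, -5.6, -1.2, 0.057], [4.1, -10.2, -1.2, 0.117], [6.5, -14.8, -1.2, 0.177], [9.3, -19.2, -1.2, 0.237], [12.3, -23.4, -1.2, 0.297]]
```

Emit:
drive_tool(
  steps=[
    [1.8, -5.6, 0, 0.057],
    [4.1, -10.2, 0, 0.117],
    [6.5, -14.8, 0, 0.177],
    [9.3, -19.2, 0, 0.237],
    [12.3, -23.4, 0, 0.297],
  ],
)

```text
t: 5.65
tool_pos: [0.5575, -0.1598, 0.1379]
orientation: [-0.755, 3.049, 0.021]
wrist_force: [-0.2, 7.6, 0.1]
gripper_width: 0.528
```

```bash
python3 - <<'E'
from h import *
p=eyes.read_camera('scene');u,v=proj(p,[.544,-.12,.1]);x,y=int(u)-100,int(v)-75
cv2.imwrite('pics/s3.png',cv2.resize(p['pixels'][y:y+150,x:x+200],None,fx=4,fy=4))
E
python3 arc.py .77 .80 .83 .85 .85
```

```text
t 5.7 q 0.7241 mm 61.55 r 0.086 Ft 5.69 Fr -1.08 Tz -0.071
[[2.2, -3.3, -1.5, 0.035], [3.9, -5.2, -1.5, 0.065], [5.7, -7.1, -1.5, 0.095], [6.8, -8.4, -1.5, 0.115], [6.8, -8.4, -1.5, 0.115]]
```

View pics/s3.png

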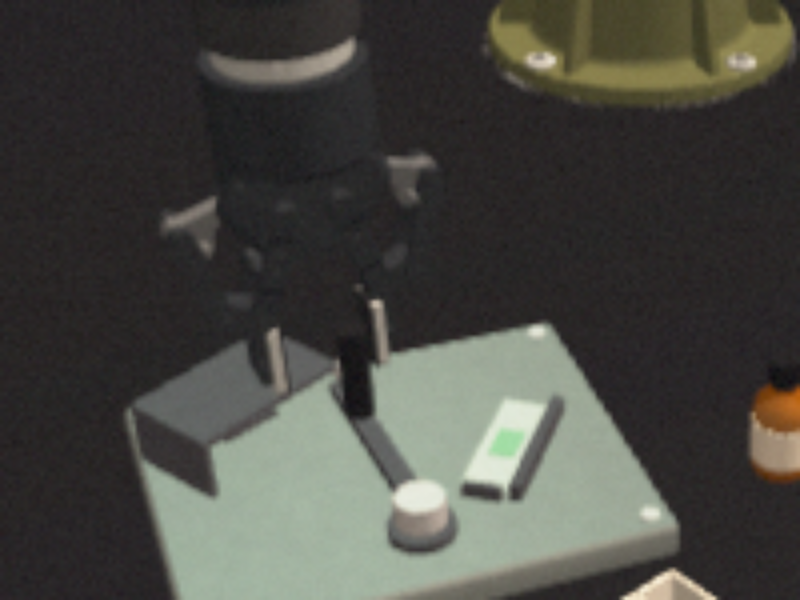

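The arm is following; the knob at (355,375) is held by the rear finger.

Emit:
drive_tool(
  steps=[
    [2.2, -3.3, 0, 0.035],
    [3.9, -5.2, 0, 0.065],
    [5.7, -7.1, 0, 0.095],
    [6.8, -8.4, 0, 0.115],
    [6.8, -8.4, 0, 0.115],
  ],
)

```text
t: 6.2
tool_pos: [0.5639, -0.1674, 0.1379]
orientation: [-0.934, 2.999, 0.028]
wrist_force: [-1.0, 7.1, -0.9]
gripper_width: 0.52
```

```bash
sed -i 's/z=.1365/z=.138/' arc.py; python3 arc.py .862 .874 .886 .886
```

```text
t 6.2 q 0.8312 mm 70.66 r 0.0859 Ft 6.46 Fr -3.11 Tz -0.128
[[1.6, -2.2, 0.1, 0.011], [2.3, -2.9, 0.1, 0.023], [3.0, -3.6, 0.1, 0.035], [3.0, -3.6, 0.1, 0.035]]
```

Emit:
drive_tool(
  steps=[
    [1.6, -2.2, 0, 0.011],
    [2.3, -2.9, 0, 0.023],
    [3.0, -3.6, 0, 0.035],
    [3.0, -3.6, 0, 0.035],
  ],
)

```text
t: 6.6
tool_pos: [0.5659, -0.1695, 0.1377]
orientation: [-0.987, 2.982, 0.036]
wrist_force: [-1.4, 7.5, -0.6]
gripper_width: 0.53
```

```bash
python3 arc.py .895 .904 .91 .91
```

```text
t 6.6 q 0.8649 mm 73.51 r 0.0859 Ft 6.96 Fr -3.18 Tz -0.095
[[1.6, -2.1, 0.3, 0.008], [2.2, -2.6, 0.3, 0.017], [2.6, -2.9, 0.3, 0.023], [2.6, -2.9, 0.3, 0.023]]
```

Emit:
drive_tool(
  steps=[
    [1.6, -2.1, 0.3, 0.008],
    [2.2, -2.6, 0.3, 0.017],
    [2.6, -2.9, 0.3, 0.023],
    [2.6, -2.9, 0.3, 0.023],
  ],
)

```text
t: 7.0
tool_pos: [0.5673, -0.1707, 0.1377]
orientation: [-1.022, 2.97, 0.044]
wrist_force: [-2.0, 7.9, -2.6]
gripper_width: 0.527
```

```bash
python3 arc.py .922 .928 .928
```

```text
t 7.0 q 0.8867 mm 75.37 r 0.0858 Ft 7.56 Fr -3.07 Tz -0.107
[[1.9, -2.4, 0.3, 0.012], [2.3, -2.7, 0.3, 0.018], [2.3, -2.7, 0.3, 0.018]]
```

Emit:
drive_tool(
  steps=[
    [1.9, -2.4, 0.3, 0.012],
    [2.3, -2.7, 0.3, 0.018],
    [2.3, -2.7, 0.3, 0.018],
  ],
)

```text
t: 7.3
tool_pos: [0.5683, -0.1717, 0.1376]
orientation: [1.05, -2.96, -0.053]
wrist_force: [-1.2, 7.2, -1.7]
gripper_width: 0.524
```

```bash
python3 arc.py .94 .946 .946
```

```text
t 7.3 q 0.9034 mm 76.79 r 0.0858 Ft 6.46 Fr -3.42 Tz -0.147
[[2.1, -2.4, 0.4, 0.011], [2.5, -2.7, 0.4, 0.017], [2.5, -2.7, 0.4, 0.017]]
```

Emit:
drive_tool(
  steps=[
    [2.1, -2.4, 0.4, 0.011],
    [2.5, -2.7, 0.4, 0.017],
    [2.5, -2.7, 0.4, 0.017],
  ],
)

```text
t: 7.6
tool_pos: [0.5694, -0.1728, 0.1375]
orientation: [1.076, -2.95, -0.061]
wrist_force: [-1.6, 6.3, -3.5]
gripper_width: 0.526
```

```bash
python3 arc.py .958 .964 .964
```

```text
t 7.6 q 0.9209 mm 78.28 r 0.0859 Ft 5.87 Fr -2.68 Tz -0.175
[[2.2, -2.3, 0.5, 0.011], [2.6, -2.7, 0.5, 0.017], [2.6, -2.7, 0.5, 0.017]]
```

```bash
cat >> arc.py <<'E'
s=arm.sense();m=rot(s['orientation']);print('tau0 Ft~',round(s['joint_torque'][0]/s['tool_pos'][0],2),s['joint_torque'].round(2),'tip z-axis',m[:,2].round(3),'grasp q mm',round(qmeas(dict(tool_pos=s['tool_pos']+.06*m[:,2]))[0]*85,2))
E
python3 arc.py
```

```text
t 7.6 q 0.9209 mm 78.28 r 0.0859 Ft 5.87 Fr -2.68 Tz -0.175
tau0 Ft~ -7.0 [ -3.99 -58.85  33.02  -1.39  -1.93  -0.13] tip z-axis [-0.014  0.036 -0.999] grasp q mm 76.18
```

Emit:
drive_tool(
  steps=[
    [2.2, -2.3, 0.5, 0.011],
    [2.6, -2.7, 0.5, 0.017],
    [2.6, -2.7, 0.5, 0.017],
  ],
)

```text
t: 7.9
tool_pos: [0.5705, -0.1738, 0.1374]
orientation: [1.101, -2.939, -0.07]
wrist_force: [-1.6, 8.0, -2.3]
gripper_width: 0.523
```

```bash
python3 arc.py .974 .98 .986
```

```text
t 7.9 q 0.9384 mm 79.76 r 0.0859 Ft 7.16 Fr -3.85 Tz -0.102
[[2.1, -2.2, 0.6, 0.01], [2.5, -2.6, 0.6, 0.016], [2.9, -2.9, 0.6, 0.022]]
tau0 Ft~ -7.01 [ -4.   -59.44  33.23  -1.36  -1.9   -0.13] tip z-axis [-0.018  0.041 -0.999] grasp q mm 77.34
```

Emit:
drive_tool(
  steps=[
    [2.1, -2.2, 0.6, 0.01],
    [2.5, -2.6, 0.6, 0.016],
    [2.9, -2.9, 0.6, 0.022],
  ],
)

```text
t: 8.2
tool_pos: [0.5718, -0.1749, 0.1373]
orientation: [1.134, -2.925, -0.08]
wrist_force: [-2.9, 8.2, -3.3]
gripper_width: 0.523
```

```bash
python3 arc.py .995 1.001 1.007
```

```text
t 8.2 q 0.958 mm 81.43 r 0.0859 Ft 8.13 Fr -3.14 Tz -0.062
[[2.3, -2.2, 0.7, 0.008], [2.7, -2.5, 0.7, 0.014], [3.1, -2.9, 0.7, 0.02]]
tau0 Ft~ -7.08 [-4.050e+00 -6.005e+01  3.342e+01 -1.450e+00 -1.900e+00 -3.000e-02] tip z-axis [-0.021  0.046 -0.999] grasp q mm 78.67
```

Emit:
drive_tool(
  steps=[
    [2.3, -2.2, 0.7, 0.012],
    [2.7, -2.5, 0.7, 0.018],
    [3.1, -2.9, 0.7, 0.024],
  ],
)

```text
t: 8.5
tool_pos: [0.5731, -0.176, 0.1373]
orientation: [1.169, -2.909, -0.089]
wrist_force: [-2.1, 8.2, -2.6]
gripper_width: 0.532
```

```bash
python3 arc.py 1.016 1.022 1.028
```

```text
t 8.5 q 0.9783 mm 83.16 r 0.086 Ft 7.53 Fr -3.92 Tz -0.117
[[2.4, -2.2, 0.7, 0.004], [2.8, -2.5, 0.7, 0.01], [3.3, -2.8, 0.7, 0.016]]
tau0 Ft~ -6.86 [-3.930e+00 -6.047e+01  3.361e+01 -1.530e+00 -1.830e+00 -2.000e-02] tip z-axis [-0.026  0.051 -0.998] grasp q mm 80.04
```

Emit:
drive_tool(
  steps=[
    [2.4, -2.2, 0.7, 0.008],
    [2.8, -2.5, 0.7, 0.014],
    [3.3, -2.8, 0.7, 0.02],
  ],
)

```text
t: 8.8
tool_pos: [0.5744, -0.1771, 0.1372]
orientation: [1.198, -2.895, -0.098]
wrist_force: [-2.9, 8.0, -1.6]
gripper_width: 0.526
```

```bash
python3 arc.py 1.038 1.044 1.05
```

```text
t 8.8 q 0.9983 mm 84.85 r 0.086 Ft 7.81 Fr -3.3 Tz -0.119
[[2.6, -2.2, 0.8, 0.006], [3.1, -2.5, 0.8, 0.012], [3.5, -2.8, 0.8, 0.018]]
tau0 Ft~ -6.36 [-3.650e+00 -6.089e+01  3.387e+01 -1.690e+00 -1.640e+00 -1.000e-02] tip z-axis [-0.03   0.055 -0.998] grasp q mm 81.38
```

```bash
sed -i '$a t=s["joint_torque"];print("HYP",round(float(np.hypot(t[3],t[4])),3))' arc.py
```

Emit:
drive_tool(
  steps=[
    [2.6, -2.2, 0.8, 0.01],
    [3.1, -2.5, 0.8, 0.016],
    [3.5, -2.8, 0.8, 0.022],
  ],
)

```text
t: 9.1
tool_pos: [0.5758, -0.1782, 0.1371]
orientation: [1.23, -2.879, -0.108]
wrist_force: [-3.0, 7.6, -2.8]
gripper_width: 0.522
```

```bash
python3 arc.py 1.060 1.066 1.072
```

```text
t 9.1 q 1.0193 mm 86.64 r 0.0861 Ft 7.51 Fr -3.15 Tz -0.085
[[2.8, -2.1, 0.9, 0.005], [3.2, -2.4, 0.9, 0.011], [3.6, -2.7, 0.9, 0.017]]
tau0 Ft~ -6.27 [-3.610e+00 -6.147e+01  3.404e+01 -1.640e+00 -1.600e+00 -2.000e-02] tip z-axis [-0.035  0.06  -0.998] grasp q mm 82.79
HYP 2.29
```

Emit:
drive_tool(
  steps=[
    [2.8, -2.1, 0.9, 0.01],
    [3.2, -2.4, 0.9, 0.015],
    [3.6, -2.7, 0.9, 0.021],
  ],
)

```text
t: 9.4
tool_pos: [0.5772, -0.1793, 0.1371]
orientation: [1.259, -2.863, -0.117]
wrist_force: [-3.8, 7.8, -2.5]
gripper_width: 0.525
```

```bash
python3 arc.py 1.082 1.088 1.094
```

```text
t 9.4 q 1.0397 mm 88.37 r 0.0861 Ft 8.15 Fr -2.87 Tz -0.107
[[3.0, -2.1, 0.9, 0.005], [3.4, -2.4, 0.9, 0.011], [3.9, -2.7, 0.9, 0.017]]
tau0 Ft~ -5.87 [ -3.39 -61.9   34.22  -1.72  -1.47  -0.  ] tip z-axis [-0.041  0.064 -0.997] grasp q mm 84.16
HYP 2.264
```

Emit:
drive_tool(
  steps=[
    [3.0, -2.1, 0.9, 0.01],
    [3.4, -2.4, 0.9, 0.015],
    [3.9, -2.7, 0.9, 0.021],
  ],
)

```text
t: 9.7
tool_pos: [0.5787, -0.1804, 0.137]
orientation: [1.288, -2.847, -0.127]
wrist_force: [-4.2, 7.6, -2.9]
gripper_width: 0.531
```

```bash
python3 arc.py 1.103 1.109 1.115
```

```text
t 9.7 q 1.061 mm 90.19 r 0.0862 Ft 8.27 Fr -2.63 Tz -0.106
[[3.0, -2.0, 1.0, 0.005], [3.5, -2.3, 1.0, 0.011], [3.9, -2.5, 1.0, 0.017]]
tau0 Ft~ -5.92 [ -3.43 -62.5   34.68  -1.98  -1.48  -0.  ] tip z-axis [-0.047  0.068 -0.997] grasp q mm 85.58
HYP 2.471
```

Possible start of the ramp, so I use smaller steps.

Emit:
drive_tool(
  steps=[
    [3.0, -2.0, 1.0, 0.01],
    [3.4, -2.2, 1.0, 0.015],
    [3.6, -2.4, 1.0, 0.018],
  ],
)

```text
t: 10.0
tool_pos: [0.5794, -0.1806, 0.1369]
orientation: [1.313, -2.831, -0.139]
wrist_force: [-5.4, 9.2, -2.5]
gripper_width: 0.529
```

```bash
python3 arc.py 1.122 1.127 1.132
```

```text
t 10.0 q 1.0688 mm 90.85 r 0.0859 Ft 10.24 Fr -3.1 Tz -0.091
[[3.7, -2.6, 1.1, 0.005], [4.1, -2.9, 1.1, 0.01], [4.5, -3.1, 1.1, 0.015]]
tau0 Ft~ -7.31 [ -4.24 -62.8   35.53  -2.58  -1.87  -0.07] tip z-axis [-0.053  0.073 -0.996] grasp q mm 85.71
HYP 3.191
```

Stiffer than expected, so I check visually that nothing touches the hood.

```bash
python3 - <<'E'
from h import *
p=eyes.read_camera('scene');u,v=proj(p,[.56,-.15,.08]);x,y=int(u)-67,int(v)-50
cv2.imwrite('pics/s4.png',cv2.resize(p['pixels'][y:y+100,x:x+134],None,fx=6,fy=6,interpolation=2))
E
python3 arc.py
```

```text
t 10.05 q 1.069 mm 90.86 r 0.0859 Ft 10.14 Fr -3.86 Tz -0.094
tau0 Ft~ -7.07 [ -4.09 -62.81  35.38  -2.47  -1.79  -0.09] tip z-axis [-0.053  0.073 -0.996] grasp q mm 85.73
HYP 3.051
```

View pics/s4.png

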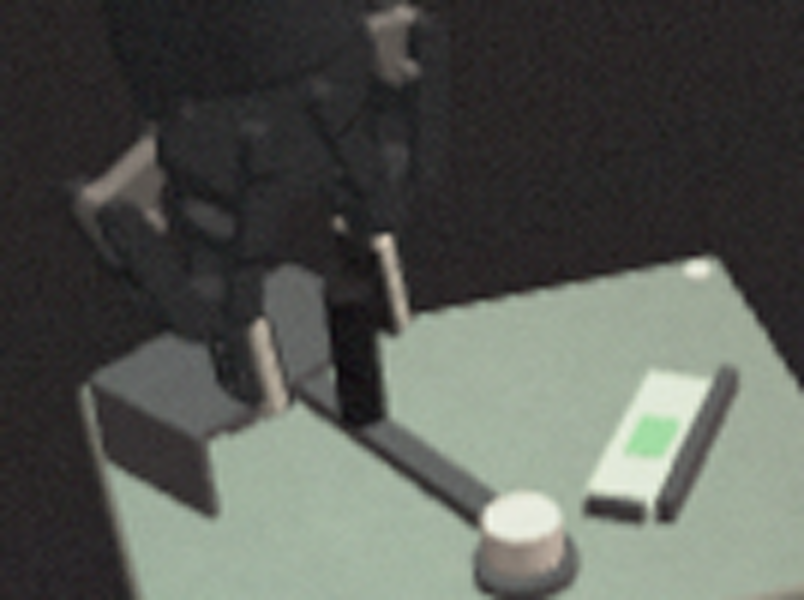

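Run:
```python
from h import *
from arc import pose,f,piv
p=eyes.read_camera('scene');u,v=proj(p,[.56,-.15,.08]);x,y=int(u)-67,int(v)-50
s=arm.sense();m=rot(s['orientation'])
for sg in(1,-1):
  for d in(.06,.067,.073):
    for w in(-.011,.011):
      X=s['tool_pos']+m@np.array([w,sg*.0225,d]);print(sg,d,w,X.round(4),((np.array(proj(p,X))-[x,y]+.5)*6).round(0))
# actual knob from image: knob base/top for various q
for q in(.95,1.0,1.05,1.1):
    a=f[2]+2.531+q;k=piv+.085*np.array([np.cos(a),np.sin(a)])
    print(q,[((np.array(proj(p,[*k,z]))-[x,y]+.5)*6).round(0) for z in(.038,.088)])
```

```text
tau0 Ft~ -7.07 [ -4.09 -62.81  35.38  -2.47  -1.79  -0.09] tip z-axis [-0.053  0.073 -0.996] grasp q mm 85.73
HYP 3.051
1 0.06 -0.011 [ 0.5662 -0.1533  0.0793] [397. 318.]
1 0.06 0.011 [ 0.552  -0.1701  0.0789] [352. 295.]
1 0.067 -0.011 [ 0.5658 -0.1528  0.0724] [400. 335.]
1 0.067 0.011 [ 0.5516 -0.1696  0.0719] [356. 312.]
1 0.073 -0.011 [ 0.5655 -0.1524  0.0664] [404. 349.]
1 0.073 0.011 [ 0.5513 -0.1691  0.0659] [359. 326.]
-1 0.06 -0.011 [ 0.6004 -0.1822  0.0754] [292. 388.]
-1 0.06 0.011 [ 0.5862 -0.199   0.0749] [248. 364.]
-1 0.067 -0.011 [ 0.6001 -0.1817  0.0684] [297. 405.]
-1 0.067 0.011 [ 0.5859 -0.1985  0.0679] [252. 381.]
-1 0.073 -0.011 [ 0.5998 -0.1813  0.0624] [301. 420.]
-1 0.073 0.011 [ 0.5855 -0.1981  0.062 ] [256. 395.]
0.95 [array([380., 411.]), array([364., 288.])]
1.0 [array([370., 416.]), array([353., 293.])]
1.05 [array([359., 421.]), array([342., 298.])]
1.1 [array([349., 427.]), array([332., 303.])]
```

Fingertips are about 14 mm above the hood top, so it isn't contact. This is the pawl ramp. I continue in small steps and stop if Ft goes above about 15 N.

Emit:
drive_tool(
  steps=[
    [3.4, -2.4, 1.0, 0.008],
    [3.9, -2.7, 1.0, 0.012],
  ],
)

```text
t: 10.3
tool_pos: [0.5801, -0.1808, 0.1366]
orientation: [1.329, -2.819, -0.152]
wrist_force: [-7.4, 9.5, -3.2]
gripper_width: 0.526
```

```bash
python3 arc.py 1.127 1.137 1.142
```

```text
t 10.3 q 1.0773 mm 91.57 r 0.0858 Ft 11.86 Fr -1.98 Tz -0.112
[[3.4, -2.6, 1.4, -0.002], [4.2, -3.1, 1.4, 0.008], [4.5, -3.3, 1.4, 0.013]]
tau0 Ft~ -7.98 [ -4.63 -63.25  36.33  -3.16  -2.04  -0.08] tip z-axis [-0.061  0.079 -0.995] grasp q mm 85.86
HYP 3.759
```

Only about 0.25 mm of knob advance per 1.7 N looks more like a wall than a ramp. A safe test is to ease back slowly. If it's already past the click, the load leaves the hand; if not, the spring follows.

```bash
python3 arc.py 1.11 1.10 1.09 1.08 1.07
```

```text
t 10.3 q 1.0773 mm 91.57 r 0.0858 Ft 11.86 Fr -1.98 Tz -0.112
[[2.1, -1.9, 1.4, -0.019], [1.4, -1.4, 1.4, -0.029], [0.7, -1.0, 1.4, -0.039], [-0.1, -0.5, 1.4, -0.049], [-0.8, -0.1, 1.4, -0.059]]
tau0 Ft~ -7.98 [ -4.63 -63.25  36.33  -3.16  -2.04  -0.08] tip z-axis [-0.061  0.079 -0.995] grasp q mm 85.86
HYP 3.759
```

Emit:
drive_tool(
  steps=[
    [2.8, -1.9, 0.5, 0.0],
    [2.1, -1.4, 0.5, 0.0],
    [1.4, -1.0, 0.5, -0.005],
    [0.7, -0.5, 0.5, -0.01],
  ],
)

```text
t: 10.7
tool_pos: [0.5788, -0.1797, 0.1364]
orientation: [1.314, -2.825, -0.161]
wrist_force: [-2.5, 6.7, -2.7]
gripper_width: 0.531
```

```bash
python3 arc.py 1.07 1.06 1.05 1.04 1.03
```

```text
t 10.7 q 1.0575 mm 89.89 r 0.0856 Ft 6.42 Fr -3.14 Tz -0.124
[[0.5, -1.1, 1.6, -0.049], [-0.2, -0.7, 1.6, -0.059], [-0.9, -0.2, 1.6, -0.069], [-1.6, 0.3, 1.6, -0.079], [-2.3, 0.8, 1.6, -0.089]]
tau0 Ft~ -5.92 [ -3.43 -62.44  33.68  -1.22  -1.44  -0.14] tip z-axis [-0.063  0.084 -0.994] grasp q mm 83.81
HYP 1.889
```

Emit:
drive_tool(
  steps=[
    [0.3, -0.2, 0, 0],
    [-0.4, 0.3, 0, 0],
    [-1.1, 0.8, 0, 0],
    [-1.1, 0.8, 0, 0],
  ],
)

```text
t: 11.1
tool_pos: [0.5761, -0.1773, 0.1363]
orientation: [1.314, -2.824, -0.17]
wrist_force: [-3.2, 6.4, -0.4]
gripper_width: 0.524
```

```bash
python3 arc.py 1.07 1.06 1.05 1.04 1.03
```

```text
t 11.1 q 1.0157 mm 86.34 r 0.0851 Ft 6.87 Fr -2.16 Tz -0.085
[[3.2, -3.6, 1.7, -0.05], [2.5, -3.1, 1.7, -0.06], [1.7, -2.6, 1.7, -0.07], [1.0, -2.1, 1.7, -0.08], [0.3, -1.6, 1.7, -0.09]]
tau0 Ft~ -6.42 [ -3.7  -61.21  32.63  -1.18  -1.64  -0.09] tip z-axis [-0.066  0.089 -0.994] grasp q mm 79.86
HYP 2.022
```

It isn't caught: the spring follows at about 7 N. So that was the front of the ramp. I go forward again.

```bash
python3 arc.py 1.05 1.065 1.08 1.095 1.11
```

```text
t 11.1 q 1.0157 mm 86.34 r 0.0851 Ft 6.87 Fr -2.16 Tz -0.085
[[1.7, -2.6, 1.7, -0.07], [2.8, -3.3, 1.7, -0.055], [3.9, -4.0, 1.7, -0.04], [5.0, -4.7, 1.7, -0.025], [6.1, -5.4, 1.7, -0.01]]
tau0 Ft~ -6.42 [ -3.7  -61.21  32.63  -1.18  -1.64  -0.09] tip z-axis [-0.066  0.089 -0.994] grasp q mm 79.86
HYP 2.022
```

Emit:
drive_tool(
  steps=[
    [1.7, -2.0, 1.0, 0],
    [2.8, -2.8, 1.0, 0],
    [3.9, -3.6, 1.0, 0],
    [5.0, -4.4, 1.0, 0],
    [6.0, -5.2, 1.0, 0],
  ],
)

```text
t: 11.6
tool_pos: [0.5792, -0.1815, 0.1367]
orientation: [1.312, -2.82, -0.178]
wrist_force: [-6.8, 4.5, 0.8]
gripper_width: 0.524
```

```bash
python3 arc.py 1.11 1.12 1.13 1.14
```

```text
t 11.6 q 1.0727 mm 91.18 r 0.0869 Ft 8.07 Fr 1.31 Tz 0.052
[[3.1, -1.2, 1.3, -0.01], [3.8, -1.6, 1.3, 0.0], [4.6, -2.0, 1.3, 0.01], [5.3, -2.5, 1.3, 0.02]]
tau0 Ft~ -1.92 [-1.110e+00 -6.208e+01  3.451e+01 -2.710e+00 -2.200e-01  5.000e-02] tip z-axis [-0.071  0.092 -0.993] grasp q mm 84.55
HYP 2.719
```

Emit:
drive_tool(
  steps=[
    [2.8, -1.6, 1.0, 0.003],
    [3.4, -2.1, 1.0, 0.006],
    [3.8, -2.4, 1.0, 0.01],
  ],
)

```text
t: 11.9
tool_pos: [0.58, -0.1825, 0.1368]
orientation: [1.325, -2.81, -0.187]
wrist_force: [-5.0, 7.4, -2.1]
gripper_width: 0.529
```

```bash
python3 arc.py 1.12 1.13 1.14
```

```text
t 11.9 q 1.0869 mm 92.39 r 0.0872 Ft 8.69 Fr -2.15 Tz -0.075
[[3.0, -0.6, 1.2, -0.01], [3.7, -1.1, 1.2, 0.0], [4.5, -1.5, 1.2, 0.01]]
tau0 Ft~ -4.86 [-2.820e+00 -6.351e+01  3.512e+01 -2.400e+00 -1.040e+00  2.000e-02] tip z-axis [-0.078  0.096 -0.992] grasp q mm 85.36
HYP 2.62
```

Emit:
drive_tool(
  steps=[
    [3.2, -1.8, 1.0, 0.005],
    [3.7, -2.1, 1.0, 0.01],
  ],
)

```text
t: 12.1
tool_pos: [0.5806, -0.1827, 0.1367]
orientation: [1.337, -2.799, -0.199]
wrist_force: [-6.7, 7.9, -1.3]
gripper_width: 0.527
```

```bash
python3 arc.py 1.12 1.13 1.14
```

```text
t 12.1 q 1.0944 mm 93.03 r 0.0871 Ft 10.27 Fr -1.52 Tz -0.011
[[2.4, -0.4, 1.3, -0.02], [3.1, -0.8, 1.3, -0.01], [3.9, -1.2, 1.3, 0.0]]
tau0 Ft~ -6.03 [ -3.5  -64.33  35.84  -2.63  -1.35   0.  ] tip z-axis [-0.085  0.101 -0.991] grasp q mm 85.49
HYP 2.956
```

Emit:
drive_tool(
  steps=[
    [3.6, -2.1, 1.0, 0.003],
    [4.2, -2.6, 1.0, 0.006],
  ],
)

```text
t: 12.3
tool_pos: [0.5813, -0.1831, 0.1364]
orientation: [1.343, -2.79, -0.212]
wrist_force: [-7.4, 9.6, -2.9]
gripper_width: 0.53
```

```bash
python3 arc.py 1.12 1.13 1.14
```

```text
t 12.3 q 1.1028 mm 93.74 r 0.0871 Ft 11.87 Fr -2.44 Tz -0.086
[[1.7, -0.0, 1.6, -0.026], [2.5, -0.4, 1.6, -0.016], [3.2, -0.9, 1.6, -0.006]]
tau0 Ft~ -7.07 [-4.110e+00 -6.495e+01  3.678e+01 -3.250e+00 -1.650e+00 -3.000e-02] tip z-axis [-0.093  0.106 -0.99 ] grasp q mm 85.63
HYP 3.643
```

Emit:
drive_tool(
  steps=[
    [4.2, -2.6, 0.8, 0.003],
    [4.6, -3.0, 0.8, 0.004],
    [4.9, -3.3, 0.8, 0.005],
  ],
)

```text
t: 12.6
tool_pos: [0.5822, -0.1838, 0.1361]
orientation: [1.348, -2.782, -0.227]
wrist_force: [-9.1, 9.9, -0.1]
gripper_width: 0.528
```

```bash
python3 arc.py 1.12 1.13 1.14
```

```text
t 12.6 q 1.1161 mm 94.87 r 0.0872 Ft 13.36 Fr -1.66 Tz -0.105
[[0.8, 0.7, 1.9, -0.032], [1.5, 0.3, 1.9, -0.022], [2.3, -0.2, 1.9, -0.012]]
tau0 Ft~ -7.28 [-4.240e+00 -6.475e+01  3.686e+01 -3.670e+00 -1.710e+00 -3.000e-02] tip z-axis [-0.102  0.113 -0.988] grasp q mm 86.16
HYP 4.051
```

Emit:
drive_tool(
  steps=[
    [4.5, -3.0, 0.8, 0.003],
    [4.9, -3.3, 0.8, 0.004],
    [5.2, -3.5, 0.8, 0.005],
  ],
)

```text
t: 12.9
tool_pos: [0.5831, -0.1845, 0.1356]
orientation: [1.352, -2.773, -0.242]
wrist_force: [-8.8, 10.2, -0.8]
gripper_width: 0.531
```

```bash
python3 arc.py 1.12 1.13 1.14
```

```text
t 12.9 q 1.1291 mm 95.98 r 0.0874 Ft 13.25 Fr -2.25 Tz -0.029
[[-0.1, 1.4, 2.4, -0.037], [0.7, 1.0, 2.4, -0.027], [1.4, 0.6, 2.4, -0.017]]
tau0 Ft~ -7.5 [-4.370e+00 -6.509e+01  3.726e+01 -4.060e+00 -1.750e+00 -4.000e-02] tip z-axis [-0.111  0.12  -0.987] grasp q mm 86.62
HYP 4.416
```

Emit:
drive_tool(
  steps=[
    [4.6, -3.1, 1.5, 0.004],
    [5.0, -3.4, 1.5, 0.008],
    [5.4, -3.7, 1.5, 0.012],
    [5.8, -4.0, 1.5, 0.016],
  ],
)

```text
t: 13.3
tool_pos: [0.5843, -0.1853, 0.1356]
orientation: [1.372, -2.755, -0.259]
wrist_force: [-8.5, 9.8, -1.9]
gripper_width: 0.523
```

```bash
python3 arc.py 1.12 1.13 1.14
```

```text
t 13.3 q 1.1461 mm 97.42 r 0.0875 Ft 12.8 Fr -2.37 Tz -0.138
[[-1.4, 2.2, 2.4, -0.053], [-0.6, 1.8, 2.4, -0.043], [0.1, 1.3, 2.4, -0.033]]
tau0 Ft~ -8.19 [-4.780e+00 -6.700e+01  3.747e+01 -3.440e+00 -1.810e+00 -2.000e-02] tip z-axis [-0.122  0.126 -0.985] grasp q mm 87.35
HYP 3.887
```

Emit:
drive_tool(
  steps=[
    [4.6, -3.2, 1.5, 0.006],
    [5.0, -3.5, 1.5, 0.011],
    [5.4, -3.8, 1.5, 0.016],
    [5.8, -4.1, 1.5, 0.021],
  ],
)

```text
t: 13.7
tool_pos: [0.5879, -0.1886, 0.1364]
orientation: [1.398, -2.736, -0.265]
wrist_force: [-4.0, 5.0, -3.3]
gripper_width: 0.527
```

```bash
python3 arc.py 1.12 1.13 1.14
```

```text
t 13.7 q 1.1985 mm 101.87 r 0.0887 Ft 6.17 Fr -1.77 Tz -0.013
[[-4.9, 5.4, 1.6, -0.074], [-4.1, 5.0, 1.6, -0.064], [-3.4, 4.6, 1.6, -0.054]]
tau0 Ft~ -2.9 [-1.700e+00 -6.680e+01  3.368e+01 -6.500e-01 -4.200e-01  4.000e-02] tip z-axis [-0.129  0.126 -0.984] grasp q mm 91.7
HYP 0.775
```

Clicked: force fell from 13 N to 6 N. Now I ease back gently.

Emit:
drive_tool(
  steps=[
    [1.2, -0.9, 0, 0],
    [0.6, -0.5, 0, 0],
    [0.0, 0.0, 0, 0],
    [-0.5, 0.4, 0, 0],
  ],
)

```text
t: 14.1
tool_pos: [0.5873, -0.1884, 0.1365]
orientation: [1.398, -2.736, -0.264]
wrist_force: [-1.0, 1.2, -1.2]
gripper_width: 0.526
```

```bash
python3 arc.py
```

```text
t 14.1 q 1.1917 mm 101.3 r 0.0889 Ft 1.45 Fr -0.37 Tz 0.013
tau0 Ft~ -1.3 [-7.600e-01 -6.502e+01  3.088e+01  9.600e-01  2.000e-02 -1.000e-02] tip z-axis [-0.129  0.126 -0.984] grasp q mm 91.14
HYP 0.957
```

Emit:
drive_tool(
  steps=[
    [-0.5, 0.4, 0, 0],
    [-1.0, 0.8, 0, 0],
    [-1.5, 1.2, 0, 0],
    [-2.0, 1.6, 0, 0],
  ],
)

```text
t: 14.5
tool_pos: [0.5858, -0.1872, 0.1369]
orientation: [1.398, -2.737, -0.262]
wrist_force: [-0.1, -0.2, 0.2]
gripper_width: 0.525
```

```bash
python3 arc.py
python3 - <<'E'
from h import *
p=eyes.read_camera('scene');u,v=proj(p,[.56,-.15,.08]);x,y=int(u)-67,int(v)-50
cv2.imwrite('pics/s5.png',cv2.resize(p['pixels'][y:y+100,x:x+134],None,fx=6,fy=6,interpolation=2))
E
```

```text
t 14.5 q 1.1704 mm 99.48 r 0.0885 Ft -0.02 Fr 0.22 Tz 0.031
tau0 Ft~ -0.05 [-3.000e-02 -6.371e+01  2.925e+01  1.690e+00  3.000e-01 -0.000e+00] tip z-axis [-0.127  0.125 -0.984] grasp q mm 89.33
HYP 1.715
```

View pics/s5.png

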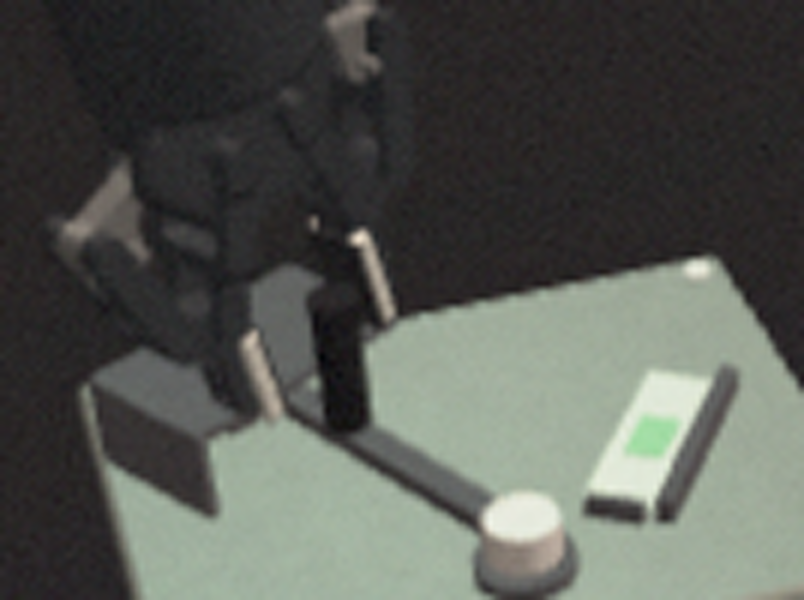

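Force is now zero with the knob at (345,428), q ≈ 1.1: hooked. I back the finger clear, then lift.

Emit:
drive_tool(
  steps=[
    [-1.0, 0.8, 0, 0],
    [-2.2, 1.8, 0, 0],
    [-3.4, 2.8, 0, 0],
    [-4.5, 3.6, 0, 0],
    [-5, 4, 0, 0],
  ],
)

```text
t: 15.05
tool_pos: [0.5804, -0.183, 0.1369]
orientation: [1.398, -2.737, -0.263]
wrist_force: [1.0, 0.5, -0.1]
gripper_width: 0.525
```

Emit:
drive_tool(
  steps=[
    [0, 0, 4, 0],
    [0, 0, 9, 0],
    [0, 0, 14, 0],
    [0, 0, 19, 0],
    [0, 0, 24, 0],
  ],
)

```text
t: 15.55
tool_pos: [0.5806, -0.183, 0.1615]
orientation: [1.399, -2.737, -0.262]
wrist_force: [-0.9, 0.7, -0.5]
gripper_width: 0.523
```

Emit:
drive_tool(
  steps=[
    [0, 0, 15, 0],
    [0, 0, 40, 0],
    [0, 0, 70, 0],
    [0, 0, 100, 0],
    [0, 0, 100, 0],
  ],
)

```text
t: 16.05
tool_pos: [0.5824, -0.1837, 0.2665]
orientation: [1.401, -2.742, -0.255]
wrist_force: [-0.0, -0.7, 0.6]
gripper_width: 0.526
```

```bash
cat > s.py <<'E'
from h import *
import sys
print(arm.sense()['wrist_force'])
p=eyes.read_camera('scene');u,v=proj(p,[.56,-.15,.08]);x,y=int(u)-67,int(v)-50
cv2.imwrite(sys.argv[1],cv2.resize(p['pixels'][y:y+100,x:x+134],None,fx=6,fy=6,interpolation=2))
E
python3 s.py pics/s6.png
```

```text
[-0.02993907 -0.7376785   0.59308449]
```

View pics/s6.png

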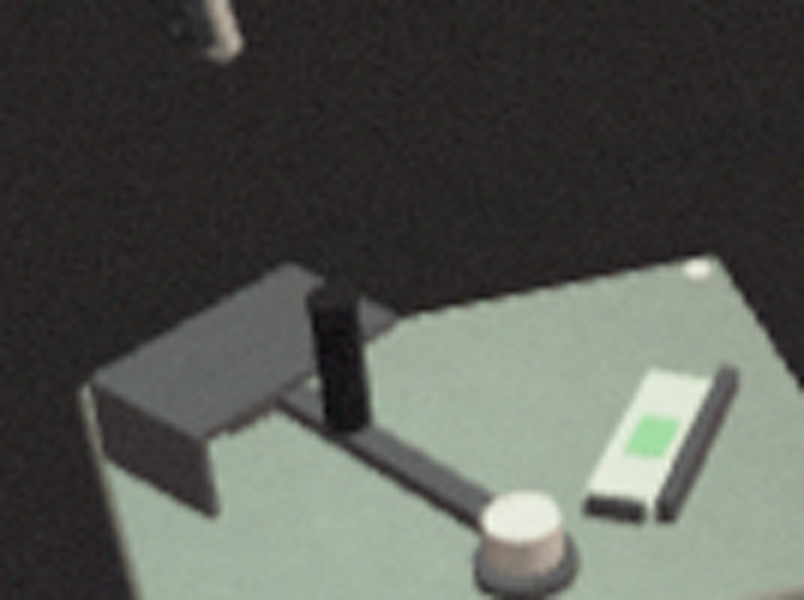

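The knob hasn't moved, at (345,428), the arm end is under the hood, and the gripper is well clear. I hand in.

```bash
python3 -c "
from station import workorder
print(workorder.hand_in())"
```

```text
the job is handed in; nothing more can be done
None
```

The clamp arm is hooked open on the catch and stayed there after I let go. I handed the job in at about 16 s of the 51 s. The hand-in gave no verdict.

- **How it went:** I pushed the knob with one finger in a loose straddle and drew it back slowly. The force rose from about 8 N to 13 N, then dropped to 6 N at the click. I then eased back until the force read about zero and lifted the gripper clear.
- **Last checks:** After the release, the camera showed the knob unmoved, with an estimated angle of about 1.1 rad. The arm's end was under the hood, and the gripper was about 10 cm above the knob with no contact force.
- **Trigger not measured directly:** I inferred it is still set. No second wall was felt after the click, and the arm held on the catch. The call in which it clicked did carry the knob on by about 4 mm in total.
- **Early doubt at the catch:** The force first climbed more steeply than the stated ramp, so I backed off about 6 mm. The spring followed, which showed the arm was not yet hooked, and I went on.
- **Tool tilt:** The tool tilted by about 0.18 rad under load while pushing. That made angles worked out from the tool pose slightly low.
- **Loose items:** I never touched the bottle, objective or tray, but I did not re-measure their positions at the end.

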